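Raise the air sampler's carry handle to its click and load the battery pack under it

ROBOT

A 6-joint arm with a two-finger parallel gripper is mounted at the origin on the work surface. World frame = base frame: x ahead of the robot, y to its left, z up, the work surface at z = 0. Lengths are in m, angles in rad, forces in N, time in s.
With the tool pointing down it reaches from about 0.325 to 0.775 m from the base axis. Payload 5.5 kg.
Tool frame: the origin (TCP) lies between the finger pads; the fingertips stand 8 mm ahead of it and the grasp point (between the pads) lies 11 mm behind it (tcp_to_tips is the distance from the TCP to the fingertips, in m); z points along the fingers, y is the line along which they close (so a half turn about z gives the same grasp; the last joint's range is limited). The gripper opens to 88 mm and grips with 3 to 60 N. Pads are 20 mm wide; open, the fingers measure 115 mm over their backs; the gripper's body (75 mm by 178 mm) begins 61 mm behind the grasp point.
Start: joints at [-1.254, 0.091, 1.231, -0, 1.82, -0.057], TCP at [0.219, -0.559, 0.231] pointing down, gripper open.
Joint ranges: [-2.87, 2.87], [-0.86, 2.18], [0.17, 2.46], [-1.51, 4.65], [0.06, 2.69], [-2.65, 2.65]. Speed limits (rad/s): [2.57, 2.57, 3.01, 3.14, 3.14, 3.14].

INTERFACE

Orientations are given as a unit quaternion [w, x, y, z].
In Python, from bench import * gives the robot as it stands. Calls block until the motion is done:
- move_to(position, orientation): joint-space move of the TCP to a pose.
- move_l(position, speed=0.15, orientation=None): straight line of the TCP; orientation=None keeps the orientation; speed is the mean speed in m/s.
- movej(angles): joint-space move.
- gripper_open() and close(): open the fingers fully, or close them until they stop; the grip force is fixed at half the most.
- hold(seconds).
- inverse_kinematics(position, orientation): joint angles nearest the present ones, or None.
- state(): the state.
- get_image(name): name is "side" or "top" or "wrist"; returns a dict with "frame" (384x512x3 uint8, blue, green, red), "depth" (384x512 float32, m along the optical axis (not along the pixel's ray), 0 where there is no reading), "camera_matrix" (3x3 intrinsics, pixels), "view" (4x4, takes a point from world to camera coordinates). Camera axes: x right, y up, looking along -z (the intrinsics and any distortion apply to the point x, -y, -z); pixel columns grow to the right and rows downward; lengths in m; the calibration is good to about 2 mm. A picture is of the moment at which its call begins.
A pose or a line that the arm cannot do raises IKError and nothing moves.
- job_done(): hands the job in; it is judged then, once.
The state is a dict: "time": time; "joint_pos": joint angles; "dq": joint speeds; "joint_torque": joint torques, N m; "ee_pos": TCP position; "ee_rot": TCP orientation; "ft_force": force on the tool from outside, world axes, zero at the start; "moment": the same for the moment, N m; "finger_gap": finger opening in m; "finger_force": force on a finger pad.
Only numpy, scipy, OpenCV 4.12 (cv2) and the standard library are available. Lean on these libraries where they do the work, as an engineer would, in place of code of your own. Each camera call takes 0.05 s, during which the arm holds its last target. There are 200 camera calls.

TASK

Get the portable air sampler ready to be carried out to the field: swing its carry handle up off the deck until it clicks home upright and stands there by itself, then set the large battery pack with the stepped nose into the shaped bay in the deck under the handle, nose into the narrow end, lying flat, square and right down on the bay's floor. Lower the pack in, do not let it fall or ram it, and leave the other things on the bench where they are.

Things in the scene. Friction and masses are not known exactly. Their poses are not given: they have to be found in the camera images.
- sampler: Portable air sampler, heavy, does not budge: grey case 250 (x) x 210 (y) x 100 mm high. Origin at the centre of its underside, on the bench; x points to its rear, away from the robot (yaw within 0.3), z up. Its flat deck is at z = 100 mm. Two ears that carry the handle stand on the deck at y = 88 to 96 and -96 to -88 mm, x = -19 to 19 mm, up to z = 149 mm.
- panel (a point): Foot of the sampler's rear instrument panel with its two flowmeters, at the middle of its front face where it meets the deck; the panel rises 72 mm above the deck and stands 66 to 123 mm behind the sampler's centre, over nearly its whole width.
- bay (a point): Centre of the battery bay's floor, 14 mm below the deck, at x = -15, y = 0, z = 86 mm of the sampler; axes as the sampler's. Open on top, upright walls, 1.5 mm wider all round than the pack's outline: wide part (59 mm in y) from x = -66.5 to 40.5 mm of this point. Once the handle is upright its grip crosses above the bay, 110 mm over the deck: no room there for an upright tool.
- bay_nose (a point): Floor of the bay's narrow nose end, 35 mm wide in y, at the middle of its rear wall, 66.5 mm to the rear (+x) of the bay's centre. Under the upright handle there is room for a tool leaning 25 to 40 degrees: body to the sampler's front (-x), fingers pointing to the rear and down, closing along y; the pack itself passes level, in from the front.
- pivot (a point): Middle of the handle's hinge line, on the sampler at x = 0, y = 0, z = 130 mm, 30 mm above the deck; the hinge line runs along the sampler's y. While the handle lies flat its grip passes over the front end of the bay.
- handle_bar (a point): Middle of the handle's grip, on the axis of its round bar. The handle is a U: a bar along the sampler's y, 168 mm long, 16 mm thick, with a 20 mm thick rubber sleeve over the middle 120 mm, and two flat arms 14 mm deep at y = 76 to 84 and -84 to -76 mm. From the hinge line the axis lies at 80 mm x (-cos, 0, sin) of the joint angle, in the sampler's axes. The bar can turn between finger pads.
- handle (a joint): Carry handle's angle (rad): 0 flat to the front, 1.571 upright at its end stop; starts at 0 to 0.7. Stiff hinge, stays where left, 2 to 6 N at the bar move it. From 1.05 a sprung roller resists, most near 1.2 (12 to 14 N at the bar), up to 1.35; beyond, it snaps to the stop and is held (11 N would pull it out). Let go between 1.1 and 1.35 it springs back to about 1.0.
- pack: The large battery pack, black, 0.4 to 0.62 kg: block 104 mm long (x = -65 to 39 mm), 56 wide (y), 48 high, with a nose at its +x end to x = 65 mm, 32 wide, 30 high. Origin under the middle of the whole 130 mm length; z up; lower edges rounded 4 mm. Lies left or right of the sampler, nose away from the robot (yaw within 0.35). Seated, its block stands 34 mm proud of the deck, sides free to grip.
- spare: Another, smaller battery pack without a nose, 88 x 44 x 34 mm, black, on the bench on the other side of the sampler; not for this sampler. Origin under its centre.
- beaker: Glass beaker, 68 mm wide, 85 mm high; origin under its centre.
- reagent: Glass bottle with a blue cap, 72 mm wide, 160 mm high, left of the sampler's rear; origin under its centre.
- cassette: White filter cassette, 39 mm wide, 36 mm high, near the sampler's front left corner; origin under its centre.
- spatula: Spatula 180 mm long lying at the right; origin under its middle.
- flask_stand: Amber flask on a black tripod, 112 mm wide, 168 mm high, right of the sampler's rear; origin under its centre.

How it is judged:
On the way, in this order (a step that is already met when the one before it is completed fails the run):
1. the handle stands upright in its end detent, let go, the pack not yet in the bay (value of joint handle above 1.52 rad and contact force between the fingers and sampler below 0.5 N), for 0.2 s.
2. the large pack lies flat and square on the floor of the bay (horizontal distance between pack and bay below 0.004 m and z of pack in the frame of bay between -0.003 and 0.003 m and angle between the x axis of pack and the x axis of sampler, either way round below 0.06 rad and angle between pack's own z axis and vertical below 0.035 rad), for 0.2 s.
At the end, for the whole second after the job is handed in: The handle is in its upright detent (over 1.52 of 1.571 rad); the large pack lies in the bay: its origin within 4 mm sideways and 3 mm in height of the bay's floor centre, its long axis within 0.06 rad of the sampler's, level within 0.035 rad; all let go and at rest (all of step 2 and value of joint handle above 1.52 rad and linear speed of pack below 0.02 m/s and velocity of joint handle below 0.05 rad/s); the robot touches nothing.
It fails at once if the pack is let fall into the bay (faster than 0.3 m/s there) (linear speed of pack above 0.3 m/s and horizontal distance between pack and bay below 0.015 m).
It fails at once if the pack is rammed into or dropped on the sampler (over 60 N) (contact force between pack and sampler above 60 N).
It fails at once if another thing on the bench is shifted by over 30 mm (distance of any of spare, beaker, reagent, cassette, spatula, flask_stand from where it was at the start of the episode above 0.03 m).
It also fails if it takes over 70 s, if anything falls off the work surface, if the arm or the gripper's body presses on something with over 40 N, if the wrist force passes 120 N, or if a joint passes its speed limit or range.

## Working session

There is one attempt and no reset: what is moved stays moved. The work goes in short steps, each a Python script; the robot and the scene stay as the last script left them, time stands still between calls to the robot, and variables do not carry over. Pictures are saved under pics/ and viewed, at most 10 in all, crops included, and the job is handed in when it is done.

```bash
mkdir -p pics; ls
cat > h.py <<'E'
from bench import *
import numpy as np, cv2
from scipy.spatial.transform import Rotation as R
def cloud(im):
    d=im["depth"]; K=im["camera_matrix"]; h,w=d.shape
    u,v=np.meshgrid(np.arange(w),np.arange(h))
    p=np.stack([(u-K[0,2])/K[0,0]*d,-(v-K[1,2])/K[1,1]*d,-d,np.ones_like(d)],-1)
    P=p@np.linalg.inv(im["view"]).T
    P=P[...,:3].copy(); P[d<=0]=np.nan
    return P
def quat(m): 
    q=R.from_matrix(m).as_quat(); return [float(q[3]),*map(float,q[:3])]
E
python3 - <<'E'
from h import *
ims=[]
for n in ("top","side"):
    im=get_image(n); np.savez(f"/tmp/{n}.npz",**im); ims.append(im["frame"])
    C=np.linalg.inv(im["view"]); print(n,C[:3,3].round(3),(-C[:3,2]).round(3),im["camera_matrix"].round(1).tolist(), (im["depth"]>0).mean())
    cv2.imwrite(f"pics/{n}0.png",im["frame"])
s=state(); print({k:np.round(v,3).tolist() for k,v in s.items()})
E
```

```text
pics
top [ 0.386 -0.016  1.772] [ 0.11   0.012 -0.994] [[494.6, 0.0, 253.5], [0.0, 494.6, 189.9], [0.0, 0.0, 1.0]] 0.9959004720052084
side [0.445 0.948 0.849] [ 0.109 -0.783 -0.613] [[430.7, 0.0, 252.4], [0.0, 430.7, 194.9], [0.0, 0.0, 1.0]] 0.9959360758463541
{'time': 0.1, 'joint_pos': [-1.254, 0.092, 1.232, -0.0, 1.82, -0.057], 'dq': [0.0, -0.001, -0.003, 0.0, 0.0, -0.001], 'joint_torque': [0.003, -44.786, -40.757, 0.07, 0.028, -0.0], 'ee_pos': [0.219, -0.558, 0.23], 'ee_rot': [-0.001, 0.983, 0.186, -0.0], 'ft_force': [0.001, 0.404, 0.491], 'moment': [0.028, -0.024, -0.03], 'finger_force': 0.0, 'finger_gap': 0.088}
```

View pics/top0.png

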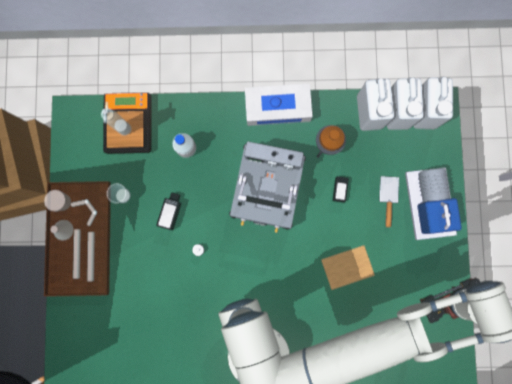

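View pics/side0.png

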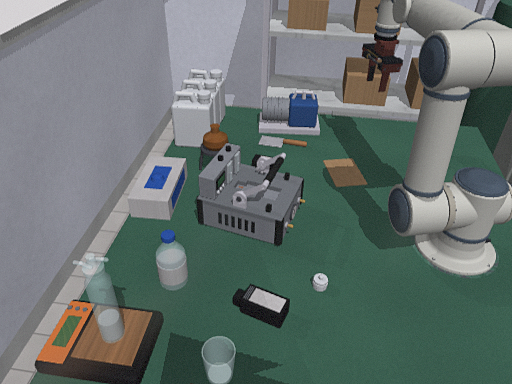

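The top view shows the sampler centred near pixel (267,187), its handle partly raised, with the grip near (265,204). The large pack is at (170,210) on the left with its nose at (177,197), the spare at (341,189) and the cassette at (198,250). I'll get rough poses from depth, then look closer with the wrist camera.

Run:
```python
from h import *
im=dict(np.load("/tmp/top.npz")); P=cloud(im)
def blob(box,z0,z1):
    u0,u1,v0,v1=box; m=np.zeros(P.shape[:2],bool); m[v0:v1,u0:u1]=1
    m&=(P[...,2]>z0)&(P[...,2]<z1); q=P[m]
    r=cv2.minAreaRect(q[:,:2].astype(np.float32)); print(box,len(q),np.round(r[0],3),np.round(r[1],3),round(r[2],1),q[:,2].mean().round(3)); return q
blob((150,190,185,240),.02,.07)
blob((150,190,185,240),.04,.07)
blob((225,310,135,235),.09,.108)
blob((225,310,135,235),.155,.2)
q=blob((240,290,190,215),.125,.3)
print(P[195:215,265,:].round(3))
# wrist look poses
s=state()
import itertools
im=get_image("wrist"); C=np.linalg.inv(im["view"]); M=np.eye(4)
w,x,y,z=s["ee_rot"]; M[:3,:3]=R.from_quat([x,y,z,w]).as_matrix(); M[:3,3]=s["ee_pos"]
print((np.linalg.inv(M)@C).round(3), im["camera_matrix"].round(1).tolist())
```

```text
(150, 190, 185, 240) 573 [0.512 0.303] [0.059 0.13 ] 72.4 0.045
(150, 190, 185, 240) 465 [0.499 0.306] [0.058 0.103] 71.7 0.049
(225, 310, 135, 235) 2637 [ 0.585 -0.044] [0.218 0.257] 77.2 0.1
(225, 310, 135, 235) 1297 [ 0.61  -0.048] [0.189 0.197] 77.1 0.175
(240, 290, 190, 215) 324 [ 0.525 -0.032] [0.161 0.073] 86.6 0.184
[[ 0.554 -0.035  0.082]
 [ 0.549 -0.035  0.088]
 [ 0.546 -0.035  0.09 ]
 [ 0.543 -0.035  0.086]
 [ 0.531 -0.034  0.182]
 [ 0.527 -0.034  0.186]
 [ 0.524 -0.034  0.189]
 [ 0.521 -0.034  0.187]
 [ 0.518 -0.033  0.183]
 [ 0.515 -0.033  0.181]
 [ 0.518 -0.034  0.091]
 [ 0.516 -0.034  0.075]
 [ 0.512 -0.034  0.089]
 [ 0.509 -0.034  0.084]
 [ 0.504 -0.034  0.106]
 [ 0.501 -0.034  0.099]
 [ 0.497 -0.034  0.1  ]
 [ 0.494 -0.034  0.1  ]
 [ 0.49  -0.034  0.106]
 [ 0.487 -0.034  0.101]]
[[-0.001  0.97   0.245  0.067]
 [ 1.     0.001 -0.     0.   ]
 [-0.001  0.245 -0.97  -0.154]
 [ 0.     0.     0.     1.   ]] [[321.2, 0.0, 252.1], [0.0, 321.2, 189.4], [0.0, 0.0, 1.0]]
```

```bash
cat >> h.py <<'E'
def frame(yaw,lean=0,flip=1,along='y'):
    """tool matrix: z down leaning toward +x of yaw; closing along y (or x)"""
    Y=R.from_euler('z',yaw).as_matrix()
    z=np.array([np.sin(lean),0,-np.cos(lean)])
    y=np.array([0,1.,0])*flip if along=='y' else np.array([1.,0,0])*flip
    return Y@np.stack([np.cross(y,z),y,z],1)
def pix2plane(im,uv,z):
    K=im["camera_matrix"]; C=np.linalg.inv(im["view"]); uv=np.atleast_2d(uv)
    d=np.stack([(uv[:,0]-K[0,2])/K[0,0],-(uv[:,1]-K[1,2])/K[1,1],-np.ones(len(uv))],1)@C[:3,:3].T
    o=C[:3,3]; return o+d*((z-o[2])/d[:,2])[:,None]
E
python3 - <<'E'
from h import *
S=np.array([.585,-.044,0]); sy=-.223; Rs=R.from_euler('z',sy).as_matrix()
for f in (1,-1):
    F=frame(sy,0,f,'x'); 
    for p in ([0,0,.38],[-.066,0,.17],[0,0,.199]):
        q=inverse_kinematics((S+Rs@p).tolist(),quat(F)); print('h',f,None if q is None else np.round(q,2))
    F=frame(sy,np.radians(30),f)
    for p in ([-.16,0,.2],[-.027,0,.12]):
        q=inverse_kinematics((S+Rs@p).tolist(),quat(F)); print('s',f,None if q is None else np.round(q,2))
    F=frame(-.314,np.radians(30),f)
    for p in ([.5,.307,.04],[.42,.33,.25]):
        q=inverse_kinematics(p,quat(F)); print('p',f,None if q is None else np.round(q,2))
    F=frame(-.314,0,f)
    q=inverse_kinematics([.5,.307,.3],quat(F)); print('look',f,None if q is None else np.round(q,2))
E
```

```text
h 1 [-0.13  0.14  0.9  -0.    2.09  0.09]
h 1 [-0.12 -0.12  1.55 -0.    1.72  0.1 ]
h 1 [-0.13  0.05  1.33 -0.    1.76  0.09]
s 1 None
s 1 [-0.09 -0.48  2.01 -0.08  1.1  -1.42]
p 1 [ 0.75 -0.11  1.86 -0.49  1.17 -0.37]
p 1 [ 0.9  -0.29  1.63 -0.49  1.6  -0.42]
look 1 [ 0.49  0.08  1.12 -0.    1.94 -0.76]
h -1 None
h -1 None
h -1 None
s -1 None
s -1 [-0.09 -0.48  2.01 -0.08  1.1   1.72]
p -1 None
p -1 None
look -1 [ 0.49  0.08  1.12 -0.    1.94  2.38]
```

Run:
```python
from h import *
S=np.array([.585,-.044,0]); sy=-.223; Rs=R.from_euler('z',sy).as_matrix()
for L in (25,30,35,40):
  F=frame(sy,np.radians(L))
  for p in ([-.09,0,.15],[-.09,0,.25],[-.11,0,.15],[-.11,0,.25],[-.06,0,.15],[-.03,0,.15]):
    q=inverse_kinematics((S+Rs@p+F@[0,0,.011]).tolist(),quat(F)); print(L,p,None if q is None else np.round(q,2))
F=frame(sy,0,1,'x')
move_to((S+Rs@[-.04,0,.38]).tolist(),quat(F))
im=get_image("wrist"); np.savez("/tmp/w1.npz",**im); cv2.imwrite("pics/w1.png",im["frame"])
P=cloud(im); m=(P[...,2]>.09)&(P[...,2]<.108); q=P[m]; 
print(len(q),cv2.minAreaRect(q[:,:2].astype(np.float32)))
b=(P[...,2]>.165)&(np.abs((P-S)@Rs[:,1])<.05)&(np.abs((P-S)@Rs[:,0]+.06)<.04); q=(P[b]-S)@Rs; print(len(q),q.mean(0),q[:,2].max(),q[q[:,2]>.185].mean(0),q.min(0),q.max(0)); print(state()["time"])
```

```text
25 [-0.09, 0, 0.15] [-0.08 -0.59  2.02 -0.06  1.28 -1.42]
25 [-0.09, 0, 0.25] [-0.08 -0.57  1.83 -0.06  1.45 -1.43]
25 [-0.11, 0, 0.15] [-0.07 -0.65  2.06 -0.07  1.31 -1.41]
25 [-0.11, 0, 0.25] [-0.07 -0.63  1.87 -0.07  1.47 -1.42]
25 [-0.06, 0, 0.15] [-0.09 -0.49  1.96 -0.06  1.25 -1.43]
25 [-0.03, 0, 0.15] [-0.1  -0.4   1.89 -0.06  1.22 -1.44]
30 [-0.09, 0, 0.15] [-0.06 -0.67  2.09 -0.08  1.2  -1.4 ]
30 [-0.09, 0, 0.25] [-0.06 -0.65  1.9  -0.08  1.37 -1.42]
30 [-0.11, 0, 0.15] [-0.05 -0.74  2.13 -0.09  1.23 -1.39]
30 [-0.11, 0, 0.25] [-0.05 -0.71  1.94 -0.09  1.4  -1.41]
30 [-0.06, 0, 0.15] [-0.08 -0.57  2.03 -0.08  1.16 -1.41]
30 [-0.03, 0, 0.15] [-0.09 -0.48  1.97 -0.07  1.13 -1.42]
35 [-0.09, 0, 0.15] [-0.05 -0.76  2.17 -0.11  1.13 -1.38]
35 [-0.09, 0, 0.25] [-0.05 -0.73  1.98 -0.1   1.29 -1.4 ]
35 [-0.11, 0, 0.15] [-0.04 -0.83  2.21 -0.11  1.16 -1.38]
35 [-0.11, 0, 0.25] [-0.04 -0.79  2.01 -0.11  1.32 -1.39]
35 [-0.06, 0, 0.15] [-0.07 -0.65  2.11 -0.1   1.08 -1.39]
35 [-0.03, 0, 0.15] [-0.08 -0.55  2.04 -0.1   1.04 -1.41]
40 [-0.09, 0, 0.15] [-0.04 -0.84  2.24 -0.14  1.05 -1.36]
40 [-0.09, 0, 0.25] [-0.04 -0.81  2.05 -0.13  1.21 -1.38]
40 [-0.11, 0, 0.15] None
40 [-0.11, 0, 0.25] None
40 [-0.06, 0, 0.15] [-0.06 -0.73  2.18 -0.13  1.   -1.37]
40 [-0.03, 0, 0.15] [-0.07 -0.62  2.12 -0.12  0.95 -1.38]
16025 ((0.6236957907676697, -0.07589088380336761), (0.266467809677124, 0.34737688302993774), 77.38626861572266)
35218 [-0.06482949  0.01962119  0.45480282] 0.49114522898488566 [-0.06486227  0.01985576  0.45839035] [-0.0999936  -0.04986312  0.17624519] [-0.02000096  0.04992459  0.49114523]
2.4667
```

View pics/w1.png

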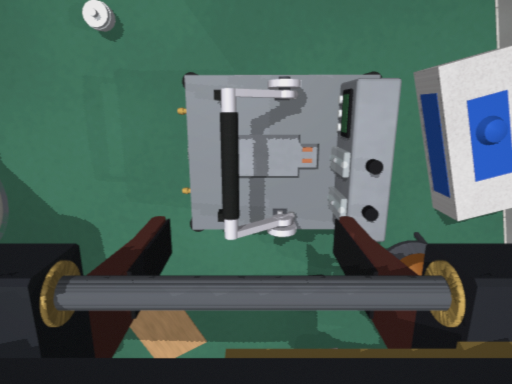

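The wrist view shows the whole deck: bar at column 230, bay floor at columns 238–318 and rows 135–178, panel at columns 335–395. I'll refine the sampler pose from this depth image, with the gripper rows excluded.

Run:
```python
from h import *
S=np.array([.585,-.044,0]); sy=-.223; Rs=R.from_euler('z',sy).as_matrix()
im=dict(np.load("/tmp/w1.npz")); P=cloud(im); P[232:]=np.nan
L=(P-S)@Rs
def rect(n,m):
    m=cv2.morphologyEx(m.astype(np.uint8),cv2.MORPH_OPEN,np.ones((3,3)))>0
    q=L[m]; r=cv2.minAreaRect(q[:,:2].astype(np.float32)); print(n,len(q),np.round(r[0],4),np.round(r[1],4),round(r[2],2),'z',q[:,2].mean().round(4),'lo',np.percentile(q,1,0).round(4),'hi',np.percentile(q,99,0).round(4)); return m
x,y,z=L[...,0],L[...,1],L[...,2]
rect('deck',(abs(z-.1)<.006)&(abs(x)<.15)&(abs(y)<.13))
rect('floor',(abs(z-.086)<.006)&(abs(x)<.08)&(abs(y)<.05))
rect('bar',(z>.165)&(abs(x+.065)<.03)&(abs(y)<.1)&(z<.2))
rect('paneltop',(abs(z-.172)<.006)&(x>.04)&(x<.14))
# case left/right edges rows: at several x
for xx in (-.1,-.04,.03):
    m=(abs(x-xx)<.004)&(abs(z-.1)<.006)&(abs(y)<.13); print(xx,y[m].min().round(4),y[m].max().round(4))
for yy in (-.08,-.04,.04,.09):
    m=(abs(y-yy)<.004)&(abs(z-.1)<.006)&(abs(x)<.15); print(yy,x[m].min().round(4))
for xx in (-.04,.0,.02,.045):
    m=(abs(x-xx)<.003)&(abs(z-.086)<.005)&(abs(y)<.05); print('bay',xx,y[m].min().round(4),y[m].max().round(4))
for yy in (-.01,.0,.01):
    m=(abs(y-yy)<.003)&(abs(z-.086)<.005)&(abs(x)<.08); print('bayx',yy,x[m].min().round(4),x[m].max().round(4))
```

```text
deck 15716 [-0.0014  0.0015] [0.217  0.2561] 89.9 z 0.0995 lo [-0.1241 -0.1001  0.0974] hi [0.0839 0.1062 0.1016]
floor 2955 [-0.0029  0.0007] [0.0576 0.1093] 89.96 z 0.0857 lo [-0.0563 -0.0276  0.0837] hi [0.0508 0.0293 0.0894]
bar 2686 [-0.0548  0.0033] [0.038  0.1652] 0.01 z 0.1843 lo [-0.0734 -0.0759  0.1672] hi [-0.038   0.0851  0.189 ]
paneltop 6323 [0.0936 0.0091] [0.0565 0.1752] 0.11 z 0.1714 lo [ 0.0671 -0.0741  0.1673] hi [0.121  0.0954 0.1737]
-0.1 -0.1036 0.1066
-0.04 -0.0943 0.1064
0.03 -0.1021 0.1064
-0.08 -0.1248
-0.04 -0.1243
0.04 -0.1243
0.09 -0.1271
bay -0.04 -0.0279 0.0294
bay 0.0 -0.0277 0.0294
bay 0.02 -0.0276 0.0294
bay 0.045 -0.0157 0.017
bayx -0.01 -0.0575 0.0516
bayx 0.0 -0.0575 0.0518
bayx 0.01 -0.0573 0.0515
```

```bash
cat >> h.py <<'E'
S=np.array([.5852,-.0432,0]); sy=-.223; Rs=R.from_euler('z',sy).as_matrix()
def W(p): return (S+Rs@np.asarray(p,float))
G=np.array([0,0,.011])
def f(): 
    s=state(); return np.round(s["ft_force"],1).tolist(), round(s["time"],1)
E
python3 - <<'E'
from h import *
F=frame(sy,0,1,'x'); q=quat(F)
bar=lambda a:np.array([-.08*np.cos(a),0,.13+.08*np.sin(a)])
T=lambda a:(W(bar(a))+F@G).tolist()
move_l((W(bar(.66))+[0,0,.06]).tolist(),.3,q)
move_l(T(.66),.15); print(f())
close(); s=state(); print('gap',s["finger_gap"],s["finger_force"],f())
for a in np.arange(.78,1.53,.12):
    move_l(T(a),.08); print(round(a,2),f(), state()["finger_gap"])
im=get_image("wrist"); cv2.imwrite("pics/w2.png",im["frame"])
gripper_open(); hold(.3); print(f())
e=np.array(state()["ee_pos"]); move_l((e+[0,0,.08]).tolist(),.2)
im=get_image("side"); np.savez("/tmp/s2.npz",**im); cv2.imwrite("pics/s2.png",im["frame"][120:260,180:340].repeat(4,0).repeat(4,1)); print(f())
P=(cloud(im)-S)@Rs; m=(abs(P[...,1])<.05)&(P[...,2]>.175)&(P[...,2]<.23)&(abs(P[...,0]+.02)<.06); print(m.sum(),P[m].mean(0),P[m].min(0),P[m].max(0))
E
```

```text
([-0.1, -0.5, 0.0], 3.7)
gap 0.01928952777080141 30.00097543001175 ([-7.6, 1.0, 3.5], 4.8)
0.78 ([-12.0, 2.1, 4.3], 5.0) 0.019512472745409067
0.9 ([-15.2, 2.9, 9.5], 5.3) 0.0191907648585187
1.02 ([-16.9, 1.8, 13.9], 5.6) 0.019239133617152755
1.14 ([-17.3, 2.9, 14.9], 5.8) 0.01919061880832786
1.26 ([-14.8, 2.5, 19.1], 6.1) 0.019083935146571883
1.38 ([1.3, -0.5, 9.1], 6.4) 0.019349566621496644
1.5 ([2.0, -0.9, 8.8], 6.6) 0.019281278325810555
([0.4, -0.2, 0.5], 8.1)
([-0.9, -0.3, -0.5], 8.7)
160 [-0.00442619  0.00088281  0.21812028] [-0.01196899 -0.04861589  0.20542406] [0.0080198  0.04845599 0.22378021]
```

View pics/s2.png

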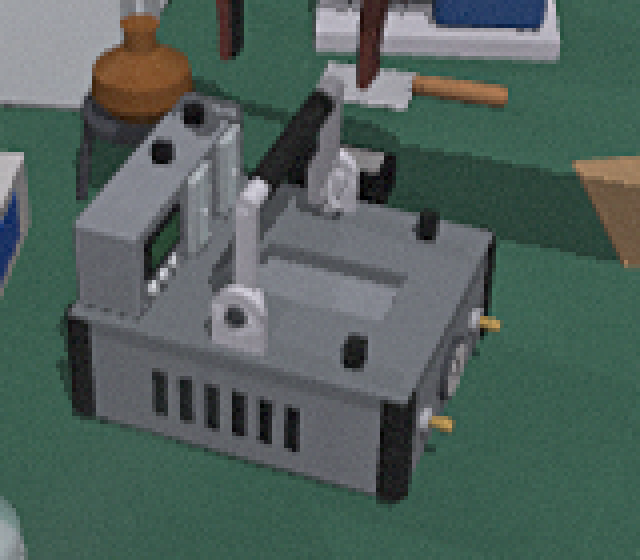

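The side view shows the handle standing upright, the grip crossing above the bay and depth putting the bar at x ≈ 0. Next I'll look at the pack from above.

Run:
```python
from h import *
py=-.314; Rp=R.from_euler('z',py).as_matrix(); P0=np.array([.512,.303,0])
e=np.array(state()["ee_pos"]); move_l((e+[0,0,.06]).tolist(),.3)
move_to((P0+Rp@[.04,0,.33]).tolist(),quat(frame(py)))
hold(.2)
im=get_image("wrist"); np.savez("/tmp/w3.npz",**im); cv2.imwrite("pics/w3.png",im["frame"])
P=cloud(im); P[235:]=np.nan; L=(P-P0)@Rp; x,y,z=L[...,0],L[...,1],L[...,2]
def rect(n,m):
    m=cv2.morphologyEx(m.astype(np.uint8),cv2.MORPH_OPEN,np.ones((3,3)))>0
    q=L[m]; r=cv2.minAreaRect(q[:,:2].astype(np.float32)); print(n,len(q),np.round(r[0],4),np.round(r[1],4),round(r[2],2),'z',q[:,2].mean().round(4),'lo',np.percentile(q,1,0).round(4),'hi',np.percentile(q,99,0).round(4)); return q
rect('block',(abs(z-.048)<.005)&(abs(x)<.1)&(abs(y)<.06))
rect('nose',(abs(z-.03)<.005)&(abs(x)<.1)&(abs(y)<.06)&(x>.03))
print(f())
```

```text
block 3361 [-0.0136  0.0019] [0.1032 0.0559] 0.6 z 0.0478 lo [-0.0647 -0.0255  0.0448] hi [0.0372 0.0296 0.0499]
nose 347 [0.0521 0.0024] [0.0303 0.0223] 89.45 z 0.0295 lo [ 0.0412 -0.0128  0.0275] hi [0.0632 0.0174 0.0317]
([0.4, 0.3, -0.2], 10.6)
```

View pics/w3.png

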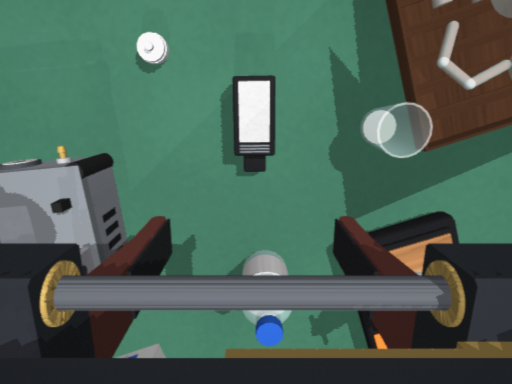

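The picture shows the pack at columns 233–275 and rows 75–155, nose at (254,163), aligned with the tool to within 0.01 rad and nothing close by. Now I'll grasp it leaning 30°, lift, and check the pose in hand.

```bash
cat >> h.py <<'E'
LEAN=np.radians(30); GX,GH=-.012,.039
PY=-.308; RP=R.from_euler('z',PY).as_matrix()
PP=np.array([.512,.303,0])+R.from_euler('z',-.314).as_matrix()@[-.0006,.0019,0]
def tcp(o,yaw):  # TCP for pack origin o
    return (np.asarray(o)+R.from_euler('z',yaw).as_matrix()@[GX,0,GH]+frame(yaw,LEAN)@G).tolist()
E
python3 - <<'E'
from h import *
q=quat(frame(PY,LEAN))
move_to(tcp(PP+[0,0,.12],PY),q)
move_l(tcp(PP,PY),.12); print(f())
close(); hold(.2); s=state(); print(s["finger_gap"],s["finger_force"],f())
move_l(tcp(PP+[0,0,.03],PY),.06); print(f())
move_l(tcp(PP+[0,0,.2],PY),.2); hold(.2); print(f(),np.round(state()["moment"],2))
im=get_image("wrist"); np.savez("/tmp/w4.npz",**im); cv2.imwrite("pics/w4.png",im["frame"])
im=get_image("side"); np.savez("/tmp/s4.npz",**im); cv2.imwrite("pics/s4.png",im["frame"][150:350,150:400].repeat(3,0).repeat(3,1))
E
```

```text
([0.4, -0.9, 0.5], 12.5)
0.05548589352280052 29.996779561042786 ([-1.1, 0.0, 3.0], 13.3)
([0.4, -0.8, -5.3], 14.0)
([-0.5, -0.1, -4.6], 15.2) [0.22 0.52 0.  ]
```

View pics/w4.png

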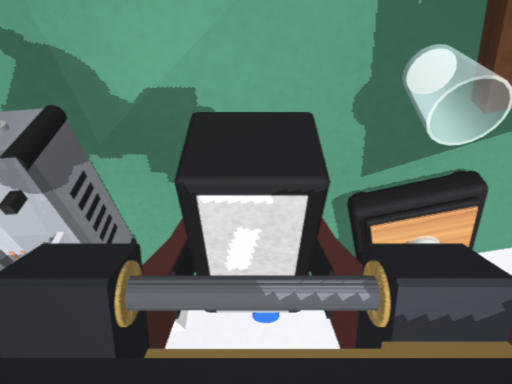

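View pics/s4.png

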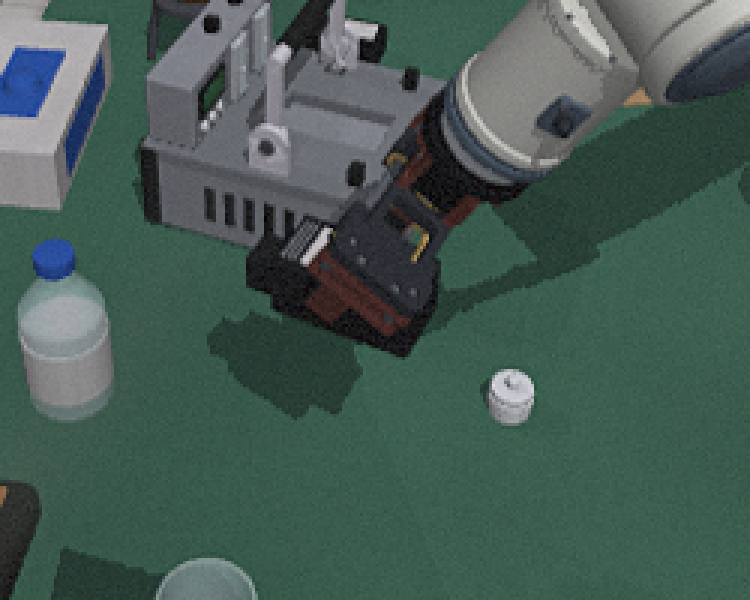

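The pack is gripped. The wrist view shows its front end face at rows 113–185 and its top with the label at rows 190–275; in the side view it looks roughly level. I'll measure it in the hand from the depth.

Run:
```python
from h import *
im=dict(np.load("/tmp/w4.npz")); L=(cloud(im)-(PP+[0,0,.2]))@RP
def plane(n,rows,cols):
    q=L[rows[0]:rows[1],cols[0]:cols[1]].reshape(-1,3); q=q[~np.isnan(q[:,0])]
    c=np.median(q,0); q=q[np.abs(q-c).max(1)<.08]; m=q.mean(0); nn=np.linalg.svd(q-m,full_matrices=False)[2][2]; print(n,len(q),m.round(4),nn.round(4)); return m
plane('top',(200,268),(210,295))
plane('front',(122,170),(200,310))
# lateral edges and z bottom of front face
v=145; r=L[v]; print('front face y', r[(abs(r[:,0]+.065)<.012)][:,1][[0,-1]].round(4))
m=(abs(L[...,0]+.065)<.01)&(abs(L[...,1])<.025); m[190:]=0; print('z',L[m][:,2].min().round(4),L[m][:,2].max().round(4))
```

```text
top 5757 [-0.0365 -0.0008  0.0461] [-9.0e-04 -1.8e-03 -1.0e+00]
front 5258 [-0.0661  0.0002  0.0249] [1.0e+00 8.0e-04 1.9e-03]
front face y [-0.0279  0.0271]
z -0.203 0.0468
```

```bash
cat >> h.py <<'E'
def bt(x,y,z): return tcp(W([x,y,z]),sy)
E
python3 - <<'E'
from h import *
q=quat(frame(sy,LEAN)); dx=.0005
move_to(bt(-.095+dx,0,.25),q); print(f())
move_l(bt(-.095+dx,0,.113),.15); print(f())
move_l(bt(-.015+dx,0,.113),.06); hold(.2); print(f())
for n in ("side","top","wrist"):
    im=get_image(n); np.savez(f"/tmp/{n}5.npz",**im)
    L=(cloud(im)-S)@Rs
    if n=="wrist":
        q=L[122:165,210:300].reshape(-1,3); print('front x',np.nanmedian(q,0).round(4))
    if n=="side": cv2.imwrite("pics/s5.png",im["frame"][120:260,180:340].repeat(4,0).repeat(4,1))
    if n=="top":
        m=(abs(L[...,2]-.161)<.006)&(abs(L[...,1])<.05)&(L[...,0]<.05)&(L[...,0]>-.1); print('top',m.sum(),L[m].mean(0).round(4),np.percentile(L[m],[1,99],axis=0).round(4))
        m=(abs(L[...,2]-.143)<.006)&(abs(L[...,1])<.05)&(L[...,0]<.08)&(L[...,0]>.0); print('nose',m.sum(),L[m].mean(0).round(4),np.percentile(L[m],[1,99],axis=0).round(4))
E
```

```text
([-0.7, -0.2, -5.6], 16.5)
([-0.3, -0.3, -4.4], 17.6)
([-1.3, 0.2, -4.7], 19.3)
top 197 [-0.0127 -0.0011  0.1614] [[-0.044  -0.0327  0.1552]
 [ 0.0241  0.0287  0.1669]]
nose 73 [ 0.0446 -0.0008  0.1436] [[ 0.0275 -0.0399  0.1375]
 [ 0.0747  0.0371  0.1488]]
front x [-0.0804  0.0004  0.1387]
```

View pics/s5.png

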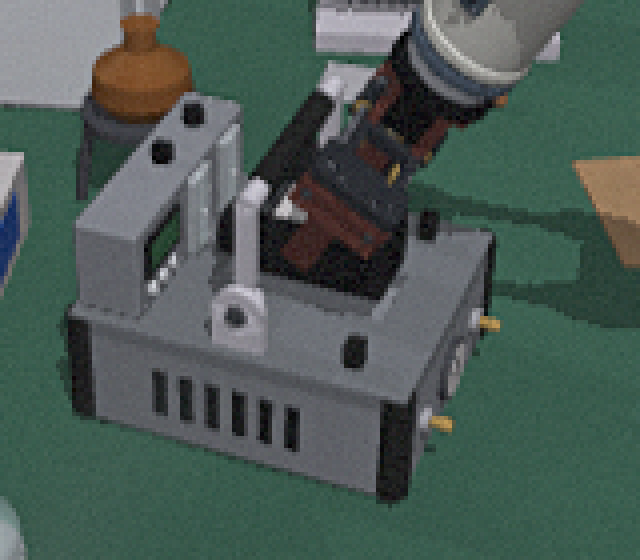

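The side view shows the pack level under the grip above the bay, its end just behind the bay's front edge. Lowering in small steps, watching the force.

Run:
```python
from h import *
im=dict(np.load("/tmp/wrist5.npz")); L=(cloud(im)-S)@Rs
m=(abs(L[...,2]-.1)<.004)&(abs(L[...,1])<.022)&(L[...,0]>-.12)&(L[...,0]<-.05); print('lip x',np.percentile(L[m][:,0],[98,99.5]).round(4), L[m][:,2].mean())
dx=.0005
f0=np.array(state()["ft_force"])
for z in (.108,.104,.101,.099,.097,.095,.093,.091,.089):
    move_l(bt(-.015+dx,0,z),.03); s=state(); d=np.array(s["ft_force"])-f0; dl=Rs.T@d
    print(z,dl.round(1),round(s["time"],1))
    if np.linalg.norm(d)>15: break
```

```text
lip x [-0.0836 -0.0828] 0.09959934969778682
0.108 [-0.2  0.1  0.7] 19.8
0.104 [-0.4 -0.   0.1] 20.0
0.101 [-1.4  1.4 -0.5] 20.3
0.099 [-0.2  0.6 -0.7] 20.5
0.097 [-0.8  0.5 -0.3] 20.8
0.095 [-0.3  1.2 -0. ] 21.0
0.093 [ 0.  -0.3 -0.5] 21.3
0.091 [-0.8  0.7 -0.2] 21.5
0.089 [-0.4 -0.1  0.5] 21.8
```

Run:
```python
from h import *
dx=.0005
f0=np.array(state()["ft_force"])
for z in np.arange(.088,.0825,-.0005):
    move_l(bt(-.015+dx,0,z),.01); hold(.05); s=state(); dl=Rs.T@(np.array(s["ft_force"])-f0)
    print(z.round(4),dl.round(1),round(s["time"],1))
    if dl[2]>5: break
im=get_image("wrist"); L=(cloud(im)-S)@Rs
print('front',np.nanmedian(L[122:160,210:300].reshape(-1,3),0).round(4))
q=L[205:262,215:290].reshape(-1,3);q=q[abs(q[:,2]-.132)<.01];m=q.mean(0);print('top',m.round(4),np.linalg.svd(q-m,full_matrices=False)[2][2].round(4))
```

```text
0.088 [-0.7 -0.3 -0.3] 22.1
0.0875 [ 0.7 -0.9 -0.8] 22.4
0.087 [-0.2 -0.6 -1.2] 22.7
0.0865 [0.2 1.3 0.1] 23.0
0.086 [-0.6  0.5  0.7] 23.3
0.0855 [-0.6  1.1  3.8] 23.6
0.085 [-4.2  0.3  8.7] 23.9
front [-0.08    0.0006  0.11  ]
top [-0.051  -0.0004  0.1342] [ 5.e-04 -4.e-04  1.e+00]
```

Contact on the floor: top at 134 mm, level. Releasing and backing off along the tool axis.

Run:
```python
from h import *
gripper_open(); hold(.3); print(f())
e=np.array(state()["ee_pos"]); z=frame(sy,LEAN)[:,2]
try: move_l((e-z*.10).tolist(),.1)
except Exception as x: print(x); move_l((e-z*.06).tolist(),.1)
e=np.array(state()["ee_pos"])
try: move_l((e+[0,0,.08]).tolist(),.2)
except Exception as x: print(x)
hold(.5); print(f(),state()["ee_pos"])
im=get_image("wrist"); np.savez("/tmp/w6.npz",**im); L=(cloud(im)-S)@Rs; cv2.imwrite("pics/w6.png",im["frame"])
im=get_image("top"); L=(cloud(im)-S)@Rs
for n,z0,zt,x0,x1,yy in (('block',.134,.005,-.1,.05,.04),('bar',.218,.008,-.04,.04,.06)):
    m=(abs(L[...,2]-z0)<zt)&(L[...,0]>x0)&(L[...,0]<x1)&(abs(L[...,1])<yy)
    q=L[m]; print(n,len(q),q.mean(0).round(4),np.percentile(q,[1,99],axis=0).round(4).tolist()) if len(q) else print(n,0)
```

```text
([-1.1, 0.1, -0.3], 24.9)
([-2.0, -0.6, 0.1], 27.1) [ 0.51574612 -0.02755185  0.27978346]
block 305 [-0.0323 -0.0016  0.1347] [[-0.0688, -0.0284, 0.1293], [0.0241, 0.0263, 0.139]]
bar 221 [-0.0013  0.0003  0.2185] [[-0.0102, -0.0584, 0.2105], [0.0088, 0.0587, 0.2256]]
```

View pics/w6.png

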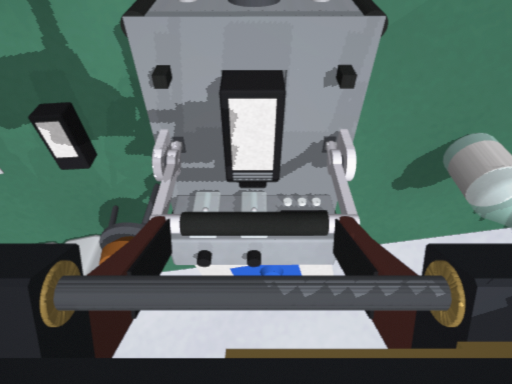

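The view shows the pack lying square in the bay (columns 221–284, rows 72–182), the handle upright and the gripper clear. Handing in.

```bash
python3 -c "
from bench import *
print(job_done())"
```

```text
the job is handed in; nothing more can be done
None
```

The job is handed in: the handle stands upright by itself and the pack lies flat, square and down on the bay floor with the gripper clear, at about 27 s of the 70 s; the judge returned no result, so this rests on my own camera and force checks.

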